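# Ready the sanding station: sort blocks by bite, stand the panel in the cradle

### The arm

A 6-joint arm with a two-finger parallel gripper is mounted at the origin on the work surface. World frame = base frame: x ahead of the robot, y to its left, z up, the work surface at z = 0. Lengths are in mm, angles in rad, forces in N, time in s.
With the tool pointing down it reaches from about 400 to 825 mm from the base axis. Payload 7 kg.
Tool frame: the origin (TCP) lies at the centre of the arm's flange, where the gripper is bolted on; the fingertips stand 178 mm ahead of it and the grasp point (between the pads) lies 159 mm ahead of it (env.grip_point_offset is the distance from the TCP to the grasp point, in mm); z points along the fingers, y is the direction in which the jaws open and shut (so a half turn about z gives the same grasp; the last joint's range is limited). The gripper opens to 88 mm and grips with 3 to 60 N. Pads are 19 mm wide; open, the fingers measure 130 mm over their backs; the gripper's body (78 mm by 193 mm) begins 47 mm behind the grasp point.
Start: joints at [-0.917, 0.359, 0.012, 0, -1.224, -0.288], TCP at [241.418, -630.328, 404.661] pointing down, gripper open.
Joint ranges: [-3.07, 3.07], [-1.43, 2.12], [-1.02, 1.25], [-3.03, 1.67], [-3.05, -0], [-3.03, 3.03]. Speed limits (rad/s): [2.39, 2.39, 3.01, 3.14, 3.14, 3.14].

### API

Orientations are given as a rotation vector (axis times angle).
In Python, from station import env, jaws, monitor, eyes gives the robot as it stands. The module is installed in compiled form; this text tells all that it offers. Calls block until the motion is done:
- env.move_pose(position, orientation): joint-space move of the TCP to a pose.
- env.servo_line(position, rate=150, ori=None): straight line of the TCP; ori=None keeps the orientation; rate is the mean speed in mm/s.
- env.movej(angles): joint-space move.
- jaws.gripper_to(opening, newtons=None): finger opening in mm; newtons is the grip in N (None keeps the last); returns when the fingers have stopped.
- env.hold(seconds).
- env.inverse_kinematics(position, orientation): joint angles nearest the present ones, or None.
- monitor.state(): the state.
- eyes.capture(name): name is "scene" or "top" or "wrist"; returns the picture (420x560x3 uint8, blue, green, red); there is no depth.
- eyes.calibration(name): a dict with "fx", "fy", "cx", "cy" (pixels), "pose" (4x4, takes a point from camera to world coordinates). Camera axes: x right, y up, looking along -z (the intrinsics and any distortion apply to the point x, -y, -z); pixel columns grow to the right and rows downward; lengths in mm; the calibration is good to about 2 mm. A picture is of the moment at which its call begins: read the wrist's pose just before it. calibration takes no time and is no camera call; for the wrist camera it gives the pose at the moment of the call.
A pose or a line that the arm cannot do raises env.PlanningError and nothing moves.
- env.job_done(): hands the job in, once; it reports no verdict.
The state is a dict: "clock": time; "joint_pos": joint angles; "qd": joint speeds; "effort": joint torques, N m; "position": TCP position; "eef_rot": TCP orientation; "wrist_force": force on the tool from outside, world axes, zero at the start; "torque": the same for the moment, N m; "width": finger opening in mm.
Only numpy, scipy, OpenCV 4.12 (cv2) and the standard library are available. Lean on these libraries where they do the work, as an engineer would, in place of code of your own. Each camera call takes 0.05 s, during which the arm holds its last target. There are 200 camera calls.

### The job

Get the sanding station ready. Some of the sanding blocks on the bench are worn slick; they all look alike, and only dragging one over a surface tells by its pull whether it still bites. Put every block that bites in the shallow metal tray and every worn one in the wooden scrap crate, flat on its sole on the container's floor. Also slide the taller plywood panel up out of its rack slot and stand it fully down in the slot of the sanding cradle; leave the shorter panel in the rack and the other things on the bench where they are.

Things in the scene. Friction and masses are not known exactly. Their poses are not given: they have to be found in the camera images.
- block1: sanding block, base 80 x 56 mm, 22 mm high, grip bar 24 mm wide across its middle, top at 58 mm; 0.85 to 0.95 kg. Origin: centre of underside; x along the 80 mm, bar along y, z up. Pinch the bar from above. Slid under its own weight on any surface, it drags with 6.5 to 9.5 N if its sole bites, 0.9 to 1.4 N if worn slick; both look alike, the name tells nothing. None if absent or held
- block2: sanding block, base 80 x 56 mm, 22 mm high, grip bar 24 mm wide across its middle, top at 58 mm; 0.85 to 0.95 kg. Origin: centre of underside; x along the 80 mm, bar along y, z up. Pinch the bar from above. Slid under its own weight on any surface, it drags with 6.5 to 9.5 N if its sole bites, 0.9 to 1.4 N if worn slick; both look alike, the name tells nothing. None if absent or held
- block3: sanding block, base 80 x 56 mm, 22 mm high, grip bar 24 mm wide across its middle, top at 58 mm; 0.85 to 0.95 kg. Origin: centre of underside; x along the 80 mm, bar along y, z up. Pinch the bar from above. Slid under its own weight on any surface, it drags with 6.5 to 9.5 N if its sole bites, 0.9 to 1.4 N if worn slick; both look alike, the name tells nothing. None if absent or held
- block4: sanding block, base 80 x 56 mm, 22 mm high, grip bar 24 mm wide across its middle, top at 58 mm; 0.85 to 0.95 kg. Origin: centre of underside; x along the 80 mm, bar along y, z up. Pinch the bar from above. Slid under its own weight on any surface, it drags with 6.5 to 9.5 N if its sole bites, 0.9 to 1.4 N if worn slick; both look alike, the name tells nothing. None if absent or held
- block5: sanding block, base 80 x 56 mm, 22 mm high, grip bar 24 mm wide across its middle, top at 58 mm; 0.85 to 0.95 kg. Origin: centre of underside; x along the 80 mm, bar along y, z up. Pinch the bar from above. Slid under its own weight on any surface, it drags with 6.5 to 9.5 N if its sole bites, 0.9 to 1.4 N if worn slick; both look alike, the name tells nothing. None if absent or held
- tray: shallow aluminium tray, 210 x 104 mm outside, 20 mm high, walls and floor 4 mm; fixed. Origin: centre of its underside; x along its 210 mm length. Takes three blocks side by side, each with its 80 mm across the tray, at tray x = -64, 0 and 64 mm. On the robot's right; tray and crate change places
- crate: plywood scrap crate, 210 x 104 mm outside, 40 mm high, walls and floor 6 mm; fixed. Same frame and same capacity as the tray
- rack: wooden storage rack, 150 x 110 mm, 52 mm high, fixed, on the robot's left; rack and cradle change places. Origin: centre of its underside; two 12 mm slots run along its x at y = +25 and -25 mm, floor of the slots at z = 12 mm, slot length 134 mm
- cradle: aluminium sanding cradle on a dark steel base 180 x 80 mm, fixed. Origin: centre of its underside; one slot along its x at y = 0, 14 mm wide, 136 mm long, floor at z = 12 mm, top of its cheeks at z = 46 mm
- panel: the cut plywood panel, the taller of the two in the rack: 8 mm thick, lower part 124 mm long and 120 mm high, with a 70 mm wide tab in the middle of its top edge up to 150 mm; 0.11 kg. Origin: middle of its lower edge; x along its length, y through its thickness, z up. Stands loose in a rack slot; take it by the tab
- offcut: the shorter plywood panel in the other rack slot, 124 x 8 x 90 mm, origin at the middle of its lower edge; stays where it is
- tape: bystander: tape measure, 62 x 40 x 58 mm high, among the blocks; origin on its underside
- jar: bystander: glass jar, 52 mm across, 60 mm high, among the blocks; origin on its underside
- driver: bystander: screwdriver, 200 mm long, lying beyond the blocks, origin near its middle
- brush: bystander: hand brush, 200 mm long, lying between the robot and the blocks; origin on its underside
- mug: bystander: mug, 76 mm across, 90 mm high, far left; origin on its underside
- glue: bystander: glue bottle, 60 mm across, 170 mm high, far right; origin on its underside
There are look-alikes about, which are no part of the job. What is shaped like the panel but purple is not meant.

How it is judged:
By the outcome, as a careful person would: the job done as asked, in the order asked, and still so for the second after the job is handed in, with the robot touching nothing.
Of block1, block2, block3, block4, block5 only 3 to 5 are there at a start; the rules pass over those that are not, and their reading is None.
At some moment in a run one of block1, block2, block3, block4, block5 may be knocked a few centimetres aside while the robot is not near it.
It also fails if it takes over 210 s, if anything falls off the work surface, if the arm or the gripper's body presses on something with over 40 N, if the wrist force passes 120 N, or if a joint passes its speed limit or range.

## Working session

There is one attempt and no reset: what is moved stays moved. The work goes in short steps, each a Python script; the robot and the scene stay as the last script left them, time stands still between calls to the robot, and variables do not carry over. Pictures are saved under pics/ and viewed, about 12 in all and at most 16, crops included, and the job is handed in when it is done.

```bash
mkdir -p pics; ls; python3 - <<'E'
from station import env,jaws,monitor,eyes
import cv2,numpy as np
np.set_printoptions(precision=3,suppress=True)
for n in("scene","top"):
    cv2.imwrite(f"pics/{n}0.png",cv2.resize(eyes.capture(n),(800,600),interpolation=cv2.INTER_CUBIC))
for n in("scene","top","wrist"):print(n,eyes.calibration(n))
print(monitor.state(),env.grip_point_offset)
E
```

```text
pics
scene {'fx': 459.30788661514447, 'fy': 459.30788661514447, 'cx': 277.9156841905689, 'cy': 208.71529963505182, 'pose': array([[  -0.124,   -0.519,    0.846, 1674.262],
       [   0.992,   -0.08 ,    0.097,  210.192],
       [   0.017,    0.851,    0.525,  725.233],
       [   0.   ,    0.   ,    0.   ,    1.   ]])}
top {'fx': 482.95686225626054, 'fy': 482.95686225626054, 'cx': 275.55211470060135, 'cy': 211.62554016218633, 'pose': array([[   0.021,    0.994,   -0.109,  441.819],
       [  -1.   ,    0.019,   -0.018,   66.742],
       [  -0.016,    0.11 ,    0.994, 1238.537],
       [   0.   ,    0.   ,    0.   ,    1.   ]])}
wrist {'fx': 367.38459652202823, 'fy': 367.38459652202823, 'cx': 276.84929432284304, 'cy': 203.51932458977234, 'pose': array([[  -0.357,   -0.898,   -0.256,  172.572],
       [   0.934,   -0.343,   -0.1  , -656.941],
       [   0.002,   -0.275,    0.961,  384.892],
       [   0.   ,    0.   ,    0.   ,    1.   ]])}
{'clock': 0.1, 'joint_pos': array([-0.917,  0.359,  0.011, -0.   , -1.224, -0.288]), 'qd': array([-0.001, -0.003,  0.003,  0.   ,  0.002,  0.   ]), 'effort': array([ -0.003, -58.416,  29.375,   7.016,   0.01 ,  -0.   ]), 'position': array([ 241.37 , -630.187,  403.803]), 'eef_rot': array([ 0.571, -3.089, -0.002]), 'wrist_force': array([-0.319, -0.127, -0.856]), 'torque': array([-0.034,  0.036,  0.026]), 'width': 87.34931523857871} 159.3
```

View pics/scene0.png

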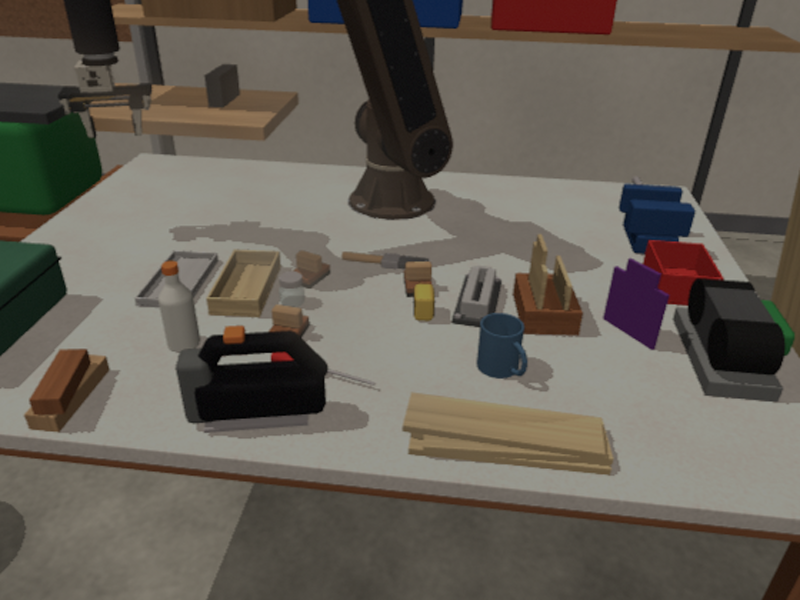

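View pics/top0.png

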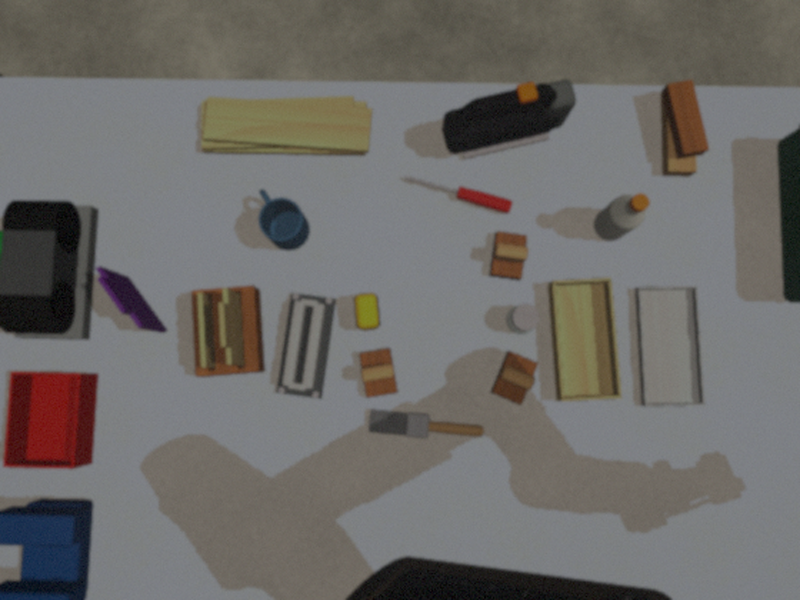

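```bash
cat > h.py <<'E'
from station import env,jaws,monitor,eyes
import cv2,numpy as np
from scipy.spatial.transform import Rotation as R
np.set_printoptions(precision=2,suppress=True)
G=env.grip_point_offset
def ori(a):
    """tool down, jaw axis (tool y) at world angle a; tool x (camera side) = a+90deg"""
    y=np.array([np.cos(a),np.sin(a),0]);z=np.array([0,0,-1.]);return R.from_matrix(np.c_[np.cross(y,z),y,z]).as_rotvec()
def px2w(cal,uv,z):
    """pixel (560x420 scale) -> world point on plane z"""
    d=np.array([(uv[0]-cal['cx'])/cal['fx'],-(uv[1]-cal['cy'])/cal['fy'],-1.]);P=cal['pose'];d=P[:3,:3]@d
    return P[:3,3]+d*(z-P[2,3])/d[2]
def w2px(cal,p):
    P=cal['pose'];q=P[:3,:3].T@(np.asarray(p,float)-P[:3,3]);return np.array([cal['cx']-cal['fx']*q[0]/q[2],cal['cy']+cal['fy']*q[1]/q[2]])
def snap(n,fn,crop=None,scale=None):
    cal=eyes.calibration(n);im=eyes.capture(n);np.save(fn+'.npy',im);np.save(fn+'_cal.npy',cal,allow_pickle=True)
    return im,cal
def load(fn):return np.load(fn+'.npy'),np.load(fn+'_cal.npy',allow_pickle=True).item()
def move(x,y,zg,a):env.move_pose([x,y,zg+G],ori(a))
def line(x,y,zg,a=None,rate=150):env.servo_line([x,y,zg+G],rate,None if a is None else ori(a))
E
python3 - <<'E'
from h import *
cal=eyes.calibration('top');s=.7
for n,p,z in [('b',(510,255),40),('b',(378,373),40),('b',(514,377),40),('rack',(227,332),30),('cradle',(305,345),20),('crate',(585,340),20),('tray',(669,346),10)]:
    print(n,px2w(cal,np.array(p)*s,z))
for i,(x,y) in enumerate([(560,-140),(540,210)]):
    move(x,y,270,np.pi/2);im,c=snap('wrist',f'pics/w{i}')
    cv2.imwrite(f'pics/w{i}.png',cv2.resize(im,(800,600),interpolation=cv2.INTER_CUBIC))
    print(monitor.state()['clock'],c['pose'])
E
```

```text
b [ 660.94 -113.75   40.  ]
b [450.07 113.4   40.  ]
b [ 448.01 -121.08   40.  ]
rack [516.52 381.45  30.  ]
cradle [496.83 244.47  20.  ]
crate [ 515.37 -248.61   20.  ]
tray [ 508.27 -398.92   10.  ]
2.25 [[   0.     -0.96   -0.27  486.21]
 [   1.      0.     -0.   -140.88]
 [   0.     -0.27    0.96  410.31]
 [   0.      0.      0.      1.  ]]
3.6167 [[  0.    -0.96  -0.27 466.55]
 [  1.     0.    -0.   208.88]
 [  0.    -0.27   0.96 410.38]
 [  0.     0.     0.     1.  ]]
```

View pics/w0.png

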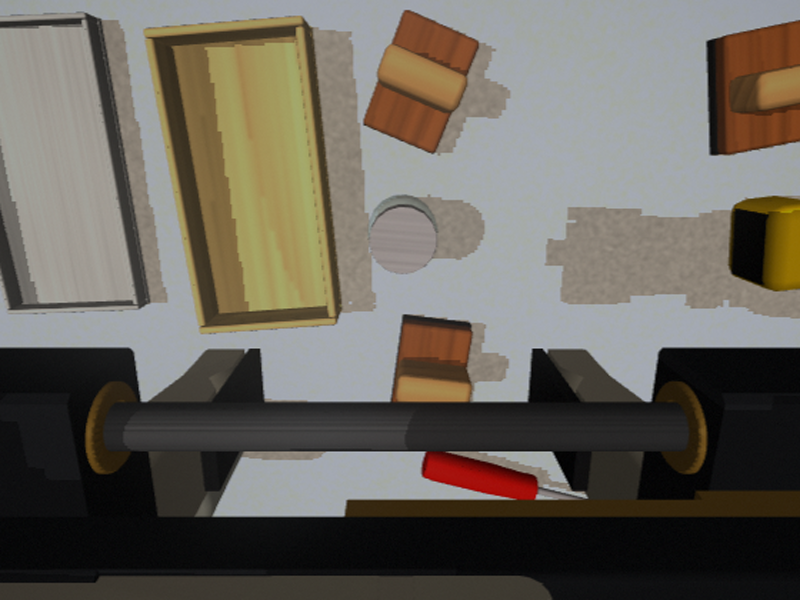

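View pics/w1.png

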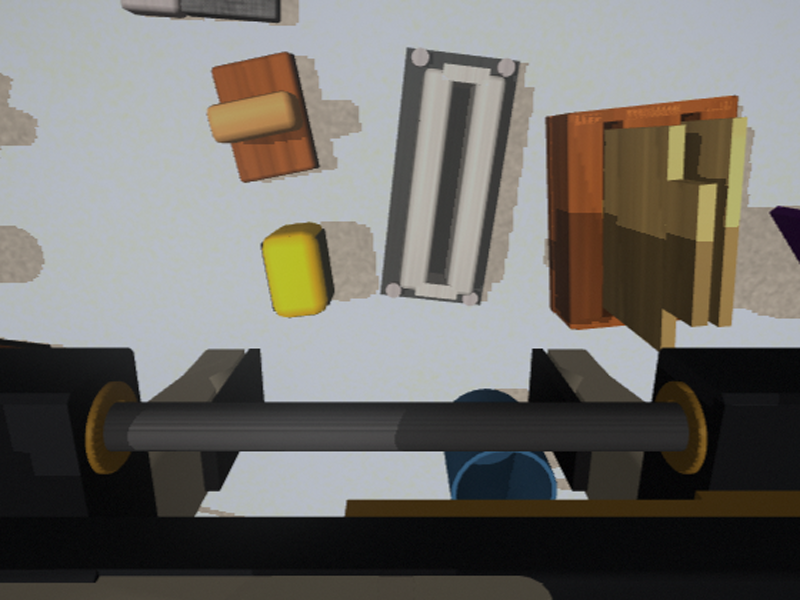

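w0 shows the tray (far left), crate (240,175), block A (422,80), jar (403,235) and block C (435,360). w1 shows block B (265,117), tape (297,270), cradle (450,175) and the rack. In the rack there are two plywood panels. The one with the tab, in the inner slot (~(695,240)), is taller and is the one meant. The plain one at (735,220) is the offcut. The purple one at (785,225) isn't meant, and neither is the brick pile at far right.

```bash
python3 - <<'E'
from h import *
def P(cal,pts,z):return np.array([px2w(cal,np.array(p)*.7,z) for p in pts])[:,:2]
_,c0=load('pics/w0');_,c1=load('pics/w1');ct=eyes.calibration('top')
def show(n,w):
    m=cv2.minAreaRect(w.astype(np.float32)); print(n,w.mean(0),'rect',m)
show('A',P(c0,[(407,10),(479,42),(435,153),(364,124)],22))
show('B',P(c1,[(210,68),(290,53),(318,166),(243,181)],22))
show('C top',P(ct,[(495,232),(526,235),(523,278),(491,274)],22))
show('crate',P(c0,[(147,28),(308,15),(338,322),(202,332)],40))
show('crate top',P(ct,[(549,281),(611,279),(620,397),(558,399)],40))
show('tray top',P(ct,[(636,288),(695,288),(702,404),(639,405)],20))
print('tray w0 right edge',P(c0,[(88,12),(147,305),(8,312)],20))
print('jar',P(c0,[(403,240)],60),'tape',P(c1,[(300,260)],58))
show('cradle base',P(c1,[(408,46),(520,61),(481,305),(380,295)],10))
show('slot',P(c1,[(452,82),(475,82),(450,283),(428,280)],46))
print('tab',P(c1,[(700,183),(717,183),(706,325),(692,325)],162))
im,_=load('pics/w1')
a=cv2.resize(im[30:240,250:530],(800,600),interpolation=cv2.INTER_CUBIC);cv2.imwrite('pics/w1c.png',a)
E
```

```text
A [ 448.4  -122.84] rect ((448.2061767578125, -123.07975769042969), (54.2371940612793, 78.46013641357422), 68.53208923339844)
B [451.47 117.84] rect ((451.19451904296875, 117.70703887939453), (78.9803466796875, 56.16513442993164), 11.99817943572998)
C top [ 664.77 -114.23] rect ((664.3851318359375, -114.31704711914062), (57.036964416503906, 77.92900085449219), 85.33572387695312)
crate [ 516.4  -241.37] rect ((516.4871826171875, -241.0271453857422), (208.47708129882812, 103.91622924804688), 3.867553949356079)
crate top [ 516.84 -242.5 ] rect ((516.8701171875, -241.99212646484375), (205.41641235351562, 107.96543884277344), 3.515146493911743)
tray top [ 508.2  -393.33] rect ((508.3998718261719, -392.0429992675781), (205.05191040039062, 108.85648345947266), 1.860708475112915)
tray w0 right edge [[ 402.86 -346.75]
 [ 608.99 -334.2 ]
 [ 614.57 -443.58]]
jar [[ 550.65 -135.51]] tape [[545.21 143.54]]
cradle base [498.2  247.38] rect ((498.3612976074219, 247.7315673828125), (81.13057708740234, 182.94332885742188), 83.31292724609375)
slot [496.91 246.87] rect ((496.73883056640625, 246.59808349609375), (15.997149467468262, 135.55123901367188), 84.6969985961914)
tab [[485.63 350.74]
 [485.64 358.65]
 [555.66 364.83]
 [555.65 357.8 ]]
```

View pics/w1c.png

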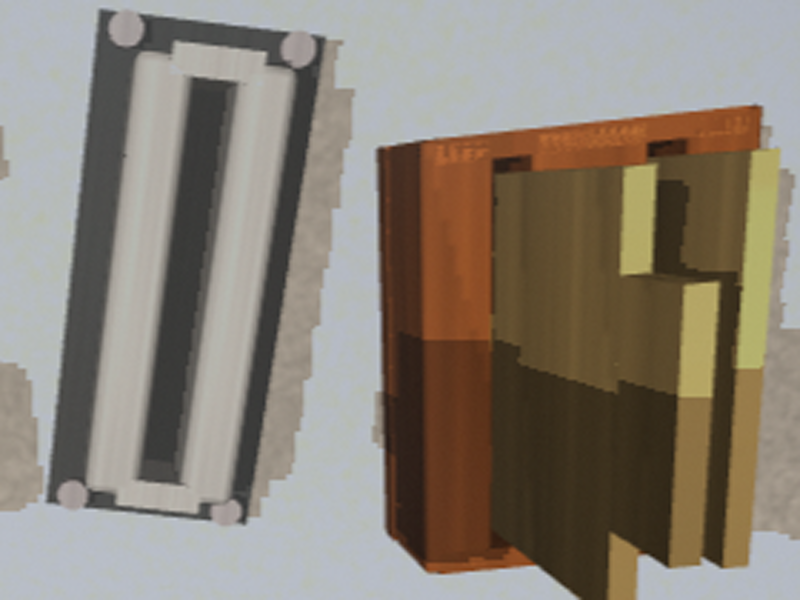

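```bash
cat >> h.py <<'E'
def look(x,y,fn,zg=200,dx=70):
    """camera over (x,y); brown-block pose near there: centre, angle of 80 mm axis (rad)"""
    move(x+dx,y,zg,np.pi/2);im,c=snap('wrist',fn)
    hsv=cv2.cvtColor(im,cv2.COLOR_BGR2HSV)
    m=cv2.inRange(hsv,(0,90,50),(14,255,255));m=cv2.morphologyEx(m,cv2.MORPH_OPEN,np.ones((3,3)))
    m[250:]=0
    m2=cv2.morphologyEx(m,cv2.MORPH_CLOSE,np.ones((45,45)))
    n,l,st,ce=cv2.connectedComponentsWithStats(m2);out=[]
    for k in range(1,n):
        if st[k,4]<1500:continue
        v,u=np.nonzero((l==k)&(m>0));w=np.array([px2w(c,p,22)[:2] for p in zip(u,v)],np.float32)
        (cx,cy),(s1,s2),an=cv2.minAreaRect(w)
        if s1<s2:an+=90;s1,s2=s2,s1
        out.append((cx,cy,np.radians((an+90)%180-90),s1,s2))
    return sorted(out,key=lambda o:np.hypot(o[0]-x,o[1]-y))
def drag(x,y,a,d=(0,1),n=5,step=6):
    """block already gripped at x,y on the table: drag there and back, return mean forces along d and fz"""
    d=np.array(d,float);z=monitor.state()['position'][2];F=[];B=[]
    for i in list(range(1,n+1))+list(range(n-1,-1,-1)):
        env.servo_line([x+d[0]*i*step,y+d[1]*i*step,z],40);f=monitor.state()['wrist_force']
        (F if len(F)<n else B).append([d@f[:2],f[2]])
    return np.array(F),np.array(B)
def pick(x,y,a,zg=46,opening=56,N=40):
    jaws.gripper_to(opening);move(x,y,120,a);line(x,y,zg,rate=100);f0=monitor.state()['wrist_force']
    jaws.gripper_to(10,N);s=monitor.state();print('width',s['width'],'f0',f0,'f',s['wrist_force'],'t',s['clock'])
E
python3 - <<'E'
from h import *
o=look(448,-123,'pics/A');print(np.array(o))
im,c=load('pics/A');v=cv2.resize(im,(800,600))
x,y,a,_,_=o[0]
q=[w2px(c,[x+np.cos(a)*i*40-np.sin(a)*j*28,y+np.sin(a)*i*40+np.cos(a)*j*28,22])/.7 for i,j in((1,1),(1,-1),(-1,-1),(-1,1))]
cv2.polylines(v,[np.int32(q)],True,(0,255,0),1);cv2.imwrite('pics/A.png',v)
for aa in(a,a+np.pi):print(aa,env.inverse_kinematics([x,y,46+G],ori(aa)))
E
```

```text
[[ 447.69 -123.78   -0.39   79.13   54.99]
 [ 454.7    98.57    0.21   79.92   32.25]]
-0.3854486256309834 [ 0.16  0.25 -0.69  0.   -0.63  2.6 ]
2.75614402795881 [ 0.16  0.25 -0.69  0.   -0.63 -0.54]
```

View pics/A.png

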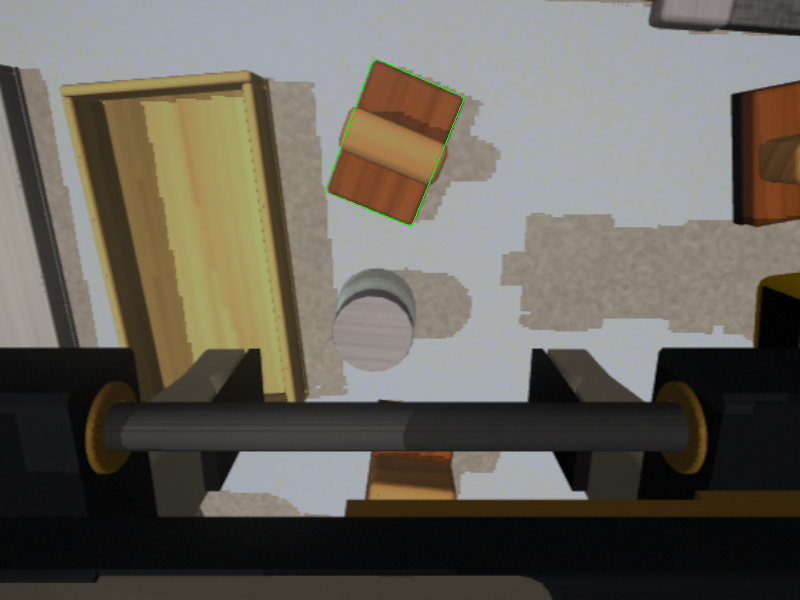

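The outline sits right on block A at (395,140). Now I'll grip it and drag it.

```bash
python3 - <<'E'
from h import *
x,y,a=447.7,-123.8,2.756
pick(x,y,a)
F,B=drag(x,y,a);print(F.T,B.T);print('drag N',(F[1:,0].mean()-B[1:,0].mean())/2,monitor.state()['clock'])
E
```

```text
width 24.361904359678434 f0 [-0.36 -0.28  0.13] f [-2.17  2.01  5.73] t 8.2917
[[-1.05 -2.36 -2.82 -1.97 -1.87]
 [ 3.03  1.93  2.13  3.54  3.97]] [[ 5.36  3.43  2.06  1.61  1.6 ]
 [ 1.53 -0.21 -0.7   0.63  2.02]]
drag N -2.2153992744379876 11.2917
```

```bash
python3 - <<'E'
from h import *
jaws.gripper_to(56);x,y=447.7,-123.8;line(x,y,130)
for n,(x,y),d in(('B',(451,118),(0,-1)),('C',(664,-114),(0,1))):
    o=look(x,y,'pics/'+n);print(n,np.array(o))
    X,Y,a,s1,s2=o[0]
    if np.hypot(X-x,Y-y)>12 or abs(s1-80)>6 or abs(s2-56)>6:print('check');break
    pick(X,Y,a+np.pi)
    F,B=drag(X,Y,a,d);print(F.T,B.T);print('drag N',(F[1:,0].mean()-B[1:,0].mean())/2,monitor.state()['clock'])
    jaws.gripper_to(56);line(X,Y,130)
E
```

```text
B [[ 451.41  116.19    0.19   79.03   55.05]
 [ 454.11 -101.99   -0.2    81.44   23.96]
 [ 516.17  340.79    0.16  141.99   57.05]]
width 23.828222035125254 f0 [ 0.55  0.68 -0.12] f [-2.24 -0.22  2.46] t 17.4667
[[0.85 1.74 1.72 1.55 1.74]
 [0.33 0.17 0.55 1.09 0.9 ]] [[-0.48 -2.1  -2.88 -2.23 -1.8 ]
 [ 2.57  2.62  3.09  3.18  3.45]]
drag N 1.9698991263085688 20.4667
C [[712.37 -92.39   0.42 194.75  86.69]]
check
```

```bash
python3 - <<'E'
from h import *
im,c=load('pics/C');hsv=cv2.cvtColor(im,cv2.COLOR_BGR2HSV)
for p in [(712,-92),(664,-90),(640,-114),(690,-114),(740,-60)]:
    u,v=w2px(c,[*p,15]).astype(int);print(p,u,v,hsv[v-2:v+3,u-2:u+3].reshape(-1,3).mean(0) if v<418 else '')
cv2.imwrite('pics/C.png',cv2.resize(im,(800,600)))
E
```

```text
(712, -92) 300 159 [ 84.32  12.84 191.68]
(664, -90) 304 103 [ 18.92 129.4  192.44]
(640, -114) 275 74 [ 11.   165.28 147.92]
(690, -114) 275 134 [ 11.  166.2 148.6]
(740, -60) 335 190 [108.12  14.68 205.28]
```

View pics/C.png

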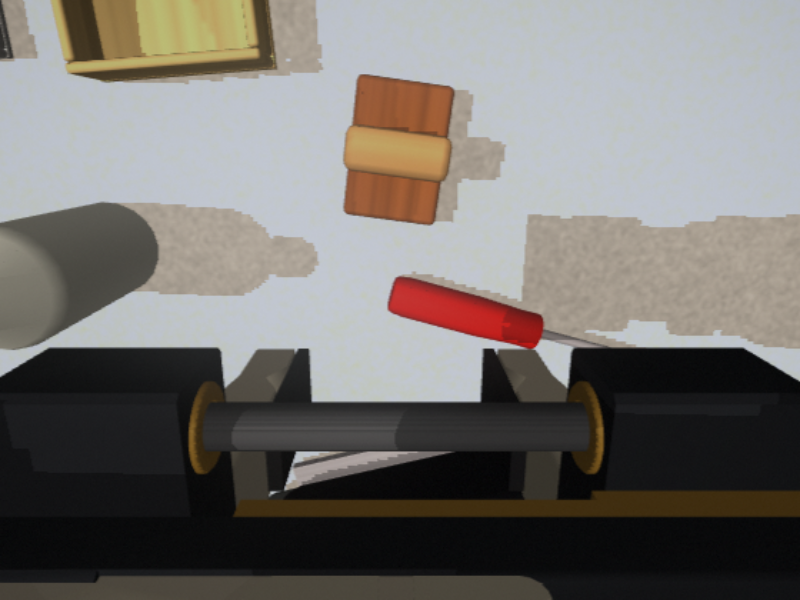

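Block C is at (400,150) and clear of the red driver at (460,310). I'll raise the hue floor to leave the driver out. The drag test also needs finer steps, because the readings taken after each stop aren't decisive.

```bash
sed -i 's/(0,90,50)/(6,90,50)/' h.py; cat >> h.py <<'E'
def creep(x,y,d,n=8,step=1.0,rate=12):
    d=np.array(d,float);z=monitor.state()['position'][2];r=[]
    for i in list(range(1,n+1))+list(range(n-1,-n//2,-1)):
        env.servo_line([x+d[0]*i*step,y+d[1]*i*step,z],rate);s=monitor.state();r.append([i,d@s['wrist_force'][:2],s['wrist_force'][2],d@(s['position'][:2]-[x,y])])
    return np.array(r)
E
python3 - <<'E'
from h import *
o=look(664,-114,'pics/C2');print(np.array(o));x,y,a=o[0][:3]
if np.hypot(x-664,y+114)<12:
    pick(x,y,a+np.pi);print(creep(x,y,(0,1)).T,monitor.state()['clock'])
E
```

```text
[[ 665.83 -112.39   -0.13   79.05   54.95]]
width 23.761749898522584 f0 [-0.41 -0.06  0.88] f [-1.74  0.68  2.26] t 26.6833
[[ 1.    2.    3.    4.    5.    6.    7.    8.    7.    6.    5.    4.
   3.    2.    1.    0.   -1.   -2.   -3.  ]
 [-1.88 -1.98 -1.06 -1.28 -0.89 -1.46 -1.59 -1.18  3.2   2.2   2.08  1.22
   0.98  1.02  1.59  1.54  2.45  2.17  0.97]
 [ 1.55  0.52  1.15  1.96  1.76  0.62  2.34  2.16  0.88  1.87  1.46  1.61
   1.36  1.3   2.69  1.86  2.22  2.41  2.11]
 [ 0.91  1.95  3.06  4.09  5.13  6.11  7.08  8.1   7.33  6.15  4.94  3.86
   2.87  1.89  0.91 -0.07 -1.1  -2.09 -3.08]] 31.4333
```

```bash
python3 - <<'E'
from h import *
jaws.gripper_to(56);s=monitor.state()['position'];env.servo_line([s[0],s[1],130+G])
for n,(x,y),d in(('B',(451.4,116.2),(0,-1)),('A',(447.7,-123.8),(0,1))):
    o=look(x,y,'pics/'+n+'2');X,Y,a=o[0][:3];print(n,np.array(o[0]))
    if np.hypot(X-x,Y-y)>12:print('check');break
    pick(X,Y,a+np.pi);print(creep(X,Y,d)[:,1:3].T,monitor.state()['clock'])
    if n=='B':jaws.gripper_to(56);line(X,Y,130)
E
```

```text
B [451.89 116.58   0.19  79.04  55.09]
width 23.8464419499627 f0 [0.21 0.23 0.15] f [-1.39 -0.48  3.46] t 37.8417
[[-1.5  -1.8  -1.28 -0.5  -0.26 -1.56 -1.97 -0.65  2.06  2.88  2.66  2.03
   1.68  2.63  1.54  2.31  1.85  1.98  1.87]
 [ 0.91 -0.01 -1.51 -1.28 -0.2  -0.18  0.04 -1.2   2.05  4.24  3.58  3.36
   5.03  3.64  2.88  3.52  3.16  3.58  3.73]] 42.5917
A [ 447.84 -123.94   -0.39   79.12   54.91]
width 23.8778994774653 f0 [0.66 0.24 0.51] f [-1.85  1.23  4.55] t 48.0333
[[-2.8  -4.63 -5.62 -5.49 -5.34 -6.08 -6.95 -6.11  4.86  7.29  7.3   8.12
   8.32  7.08  7.03  7.26  6.9   6.61  6.23]
 [ 1.98  1.9   2.14  2.55  0.92  1.49  0.81  0.77  3.45  4.49  4.39  3.54
   2.67  3.25  3.07  3.12  1.24  2.53  2.07]] 52.7833
```

A drags at 6–8 N, so it bites. B and C drag at 1.5–2 N, so they're worn. A goes to the tray; I'll take a close look at the tray first while holding it.

```bash
python3 - <<'E'
from h import *
s=monitor.state()['position'];env.servo_line([s[0],s[1],150+G])
move(590,-350,200,np.pi/2);im,c=snap('wrist','pics/T');print(monitor.state()['width'],monitor.state()['wrist_force'])
cv2.imwrite('pics/T.png',cv2.resize(im,(800,600)))
E
```

```text
23.506731419954566 [ 0.63  0.37 -9.08]
```

View pics/T.png

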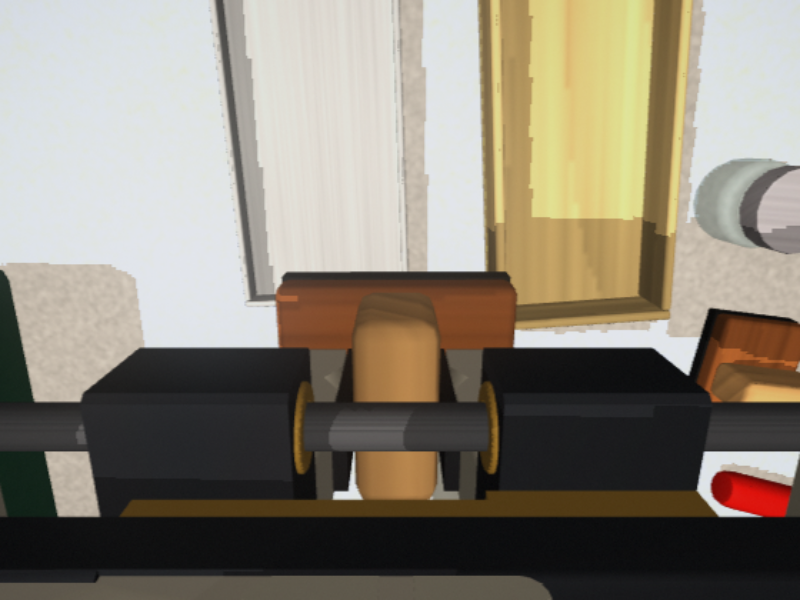

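```bash
python3 - <<'E'
from h import *
_,c=load('pics/T')
def P(pts,z):return np.array([px2w(c,np.array(p)*.7,z)[:2] for p in pts])
L=P([(215,10),(246,305)],20);Rr=P([(401,10),(408,270)],20)
for n,w in(('L',L),('R',Rr)):d=w[1]-w[0];print(n,w.tolist(),np.degrees(np.arctan2(d[1],d[0])))
print('crate',P([(481,10),(491,325),(690,10),(671,318)],40).tolist())
E
```

```text
L [[446.150979907622, -448.1734172088773], [615.2473039652954, -444.3972064089467]] 1.2793003429079337
R [[446.14929763089634, -346.3612239417045], [592.5282026749371, -341.6587398451084]] 1.8400182773505787
crate [[450.53337349356786, -305.5157062660864], [621.828413932785, -291.9932050904889], [450.53159752221853, -198.03306949356755], [617.5353266622866, -184.03910722917757]]
```

```bash
cat >> h.py <<'E'
TRAY=(509,-394.5,np.radians(1.8),4);CRATE=(516,-242,np.radians(4.2),6)
def place(box,off,zb=46,opening=38):
    cx,cy,b,fl=box;x=cx+off*np.cos(b);y=cy+off*np.sin(b);a=b+np.pi/2
    move(x,y,150,a);w0=monitor.state()['wrist_force'][2];line(x,y,zb+fl+6,rate=100)
    z=zb+fl+6
    while z>zb+fl-4:
        z-=1;line(x,y,z,rate=30);f=monitor.state()['wrist_force']
        if f[2]>w0+6:break
    print('contact z',z,'expected',zb+fl,f);jaws.gripper_to(opening);line(x,y,z+60,rate=120);line(x,y,150);print('t',monitor.state()['clock'])
E
python3 - <<'E'
from h import *
place(TRAY,0)
o=look(666,-112,'pics/C3');print(np.array(o));x,y,a=o[0][:3]
if np.hypot(x-666,y+112)<12:
    pick(x,y,a+np.pi);line(x,y,150)
    place(CRATE,64)
o=look(451,116,'pics/B3');print(np.array(o));x,y,a=o[0][:3]
if np.hypot(x-451,y-116)<12:
    pick(x,y,a+np.pi);line(x,y,150)
    place(CRATE,0)
move(570,-310,330,np.pi/2);im,c=snap('wrist','pics/P');cv2.imwrite('pics/P.png',cv2.resize(im,(800,600)))
E
```

```text
contact z 49 expected 50 [-3.5   2.61  4.46]
t 59.6667
[[ 666.2  -115.54   -0.13   79.05   54.93]]
width 23.9061386593156 f0 [-0.79  0.69 -0.93] f [-0.68  0.06  2.36] t 64.4667
contact z 51 expected 52 [-2.88  1.19  4.32]
t 70.7917
[[452.29 119.69   0.19  79.04  55.11]
 [515.92 343.31   0.1  139.85  56.93]]
width 24.184311109315743 f0 [ 0.41  0.51 -0.69] f [-1.16 -1.26  2.88] t 75.7667
contact z 51 expected 52 [-1.89  1.4   6.39]
t 82.3833
```

View pics/P.png

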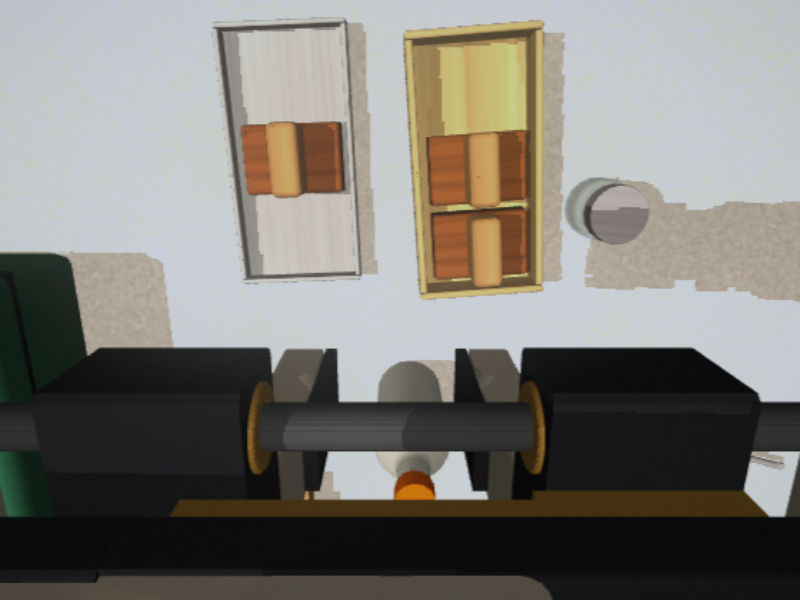

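The tray holds block A at (292,158). The crate holds B at (478,170) and C at (478,245). All three lie flat. Next, close views of the cradle slot and the tab.

```bash
python3 - <<'E'
from h import *
v=[]
for n,(x,y) in(('K',(570,246)),('L',(590,357))):
    move(x,y,220 if n=='K' else 260,np.pi/2);im,c=snap('wrist','pics/'+n);print(c['pose'][:3,3])
    u0,u1=(175,375);crop=im[0:250,u0:u1];v.append(cv2.resize(crop,(400,500),interpolation=cv2.INTER_CUBIC))
cv2.imwrite('pics/KL.png',np.hstack(v))
E
```

```text
[496.69 244.98 360.58]
[516.49 356.94 400.02]
```

View pics/KL.png

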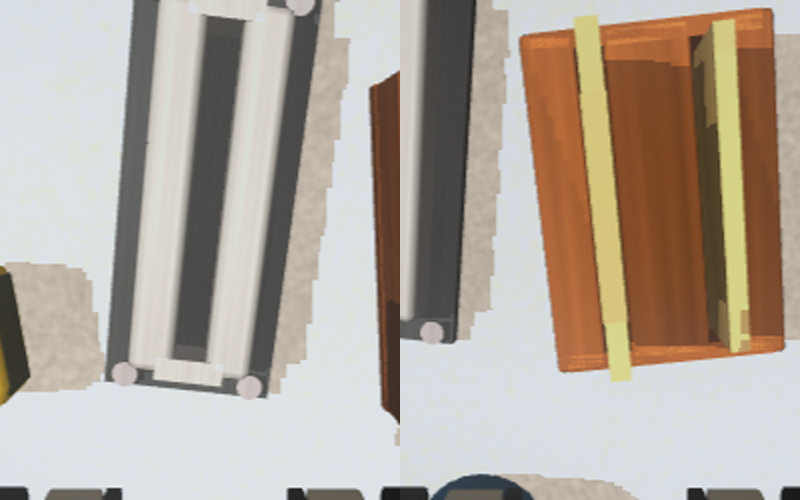

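```bash
python3 - <<'E'
from h import *
def P(c,pts,z,ox=0):return np.array([px2w(c,(175+(x-ox)/2,y/2),z)[:2] for x,y in pts])
_,k=load('pics/K');_,l=load('pics/L')
def lin(w):d=w[1]-w[0];return w.tolist(),np.linalg.norm(d),np.degrees(np.arctan2(d[1],d[0]))
s1=P(k,[(205,20),(176,345)],46);s2=P(k,[(243,20),(212,345)],46);print('slot',lin(s1),lin(s2),(s1+s2).mean(0)/2)
b=P(k,[(107,381),(268,398)],10);print('base end',b,lin(b))
print('end bars in/out z46',P(k,[(225,17),(190,358)],46))
print('bolts?',P(k,[(124,374),(249,387)],12))
t1=P(l,[(583,90),(607,322)],162,400);t2=P(l,[(607,90),(631,322)],162,400);print('tab',lin(t1),lin(t2),(t1+t2).mean(0)/2)
sh=P(l,[(586,16),(621,380)],132,400);print('shoulder ends',lin(sh),sh.mean(0))
print('rack',lin(P(l,[(522,38),(560,370)],52,400)),lin(P(l,[(772,8),(783,350)],52,400)))
E
```

```text
slot ([[430.93104628643255, 245.97271124967844], [558.6411349326588, 233.23503089733128]], np.float64(128.3437386193247), np.float64(-5.6957883154275954)) ([[430.9491621655989, 260.6789483844177], [558.6684131207409, 248.88775730158244]], np.float64(128.26238439891276), np.float64(-5.274661826385861)) [494.8  247.19]
base end [[583.63 197.79]
 [592.43 277.08]] ([[583.6310349181334, 197.78620621140388], [592.4322426992143, 277.076312060079]], np.float64(79.7770778099816), np.float64(83.6660925862795))
end bars in/out z46 [[429.89 253.71]
 [564.42 239.28]]
bolts? [[579.64 206.47]
 [586.29 267.46]]
tab ([[485.5311621788321, 350.94885372601885], [555.5817956878144, 358.2096870815515]], np.float64(70.42592531182368), np.float64(5.917645380849935)) ([[485.5327784209162, 358.1470812319059], [555.5855854186455, 366.03624395048064]], np.float64(70.49563572776158), np.float64(6.4254272675853015)) [520.56 358.34]
shoulder ends ([[459.06601320138884, 351.36413860584474], [582.4292092306462, 363.64525370329886]], np.float64(123.97299674763809), np.float64(5.68520625434449)) [520.75 357.5 ]
rack ([[450.4761947471466, 322.07319501732627], [597.0973744568487, 335.9987615445732]], np.float64(147.28099586358564), np.float64(5.425478108183355)) ([[438.85598103092843, 429.05568305420303], [587.2736111810768, 443.63901925907885]], np.float64(149.13237956342908), np.float64(5.611799772056291))
```

```bash
python3 - <<'E'
from h import *
r=np.radians;x,y,a=520.7,358,r(95.8)
jaws.gripper_to(34);move(x,y,215,a);line(x,y,148,rate=90)
jaws.gripper_to(2,18);s=monitor.state();print(s['width'],s['wrist_force'],s['clock'])
line(x,y,180,rate=60);print(monitor.state()['wrist_force']);line(x,y,228,rate=90)
s=monitor.state();print(s['width'],s['wrist_force'])
line(498,247,228,r(84.2),rate=100);line(498,247,192,rate=80)
env.hold(.3);s=monitor.state();print(s['position'],s['width'],s['wrist_force'],s['clock'])
im,c=snap('wrist','pics/N');v=np.vstack([cv2.resize(im[:230],(700,288))]);
sc=eyes.capture('scene');cv2.imwrite('pics/N.png',np.vstack([cv2.resize(im,(600,300))*1,cv2.resize(sc[150:250,270:470],(600,300),interpolation=cv2.INTER_CUBIC)]))
E
```

```text
7.874744613260624 [-0.63 -0.39  1.73] 88.1583
[-0.57  0.2  -1.23]
8.147014165482215 [ 0.29  0.33 -1.55]
[498.07 247.01 351.77] 8.004404821473745 [ 0.09 -0.36 -1.32] 91.7083
```

View pics/N.png

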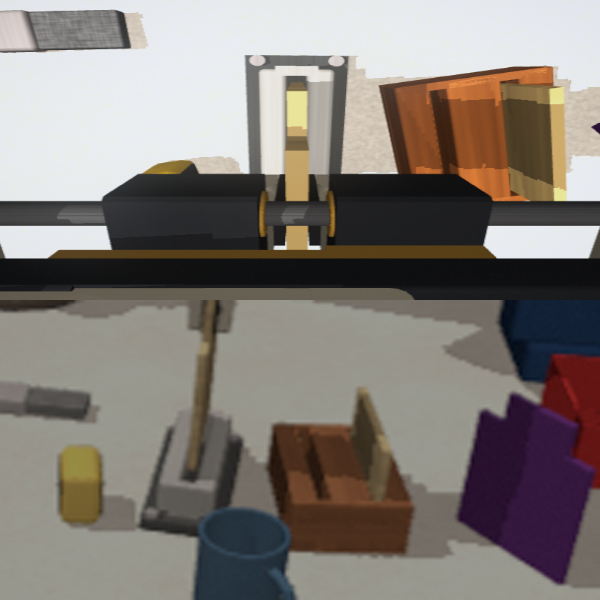

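The panel hangs in line with the slot, both in the wrist view at (297,110) and in the scene view at (195,460). The offcut is still in the rack. I'll lower the panel with force checks.

```bash
python3 - <<'E'
from h import *
z=192.;w=monitor.state()['wrist_force']
while z>144:
    z-=2 if z>152 else 1
    line(498,247,z,rate=50);s=monitor.state();f=s['wrist_force']-w
    if f[2]>4 or np.hypot(*f[:2])>5:break
print('z',z,f,s['position'],s['width'],s['clock'])
if z<=150:
    jaws.gripper_to(24);print(monitor.state()['wrist_force']);line(498,247,240,rate=100)
    move(570,246,330,np.pi/2);im,c=snap('wrist','pics/E');sc=eyes.capture('scene');np.save('pics/Es.npy',sc);print(monitor.state()['clock'])
    cv2.imwrite('pics/E.png',np.vstack([cv2.resize(im[:240],(600,257)),cv2.resize(sc[150:250,270:470],(600,300),interpolation=cv2.INTER_CUBIC)]))
E
```

```text
z 147.0 [-2.57 -0.14 10.38] [498.15 247.15 307.52] 8.064563231414864 98.0583
[ 0.01 -0.48 -0.7 ]
100.325
```

View pics/E.png

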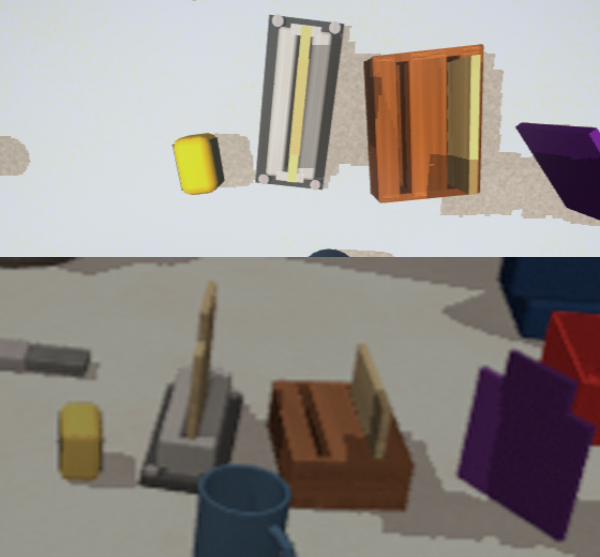

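```bash
python3 - <<'E'
from h import *
move(420,-450,330,np.pi/2)
im=eyes.capture('top');cv2.imwrite('pics/F.png',cv2.resize(im,(800,600)))
E
```

```text
(no output)
```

View pics/F.png

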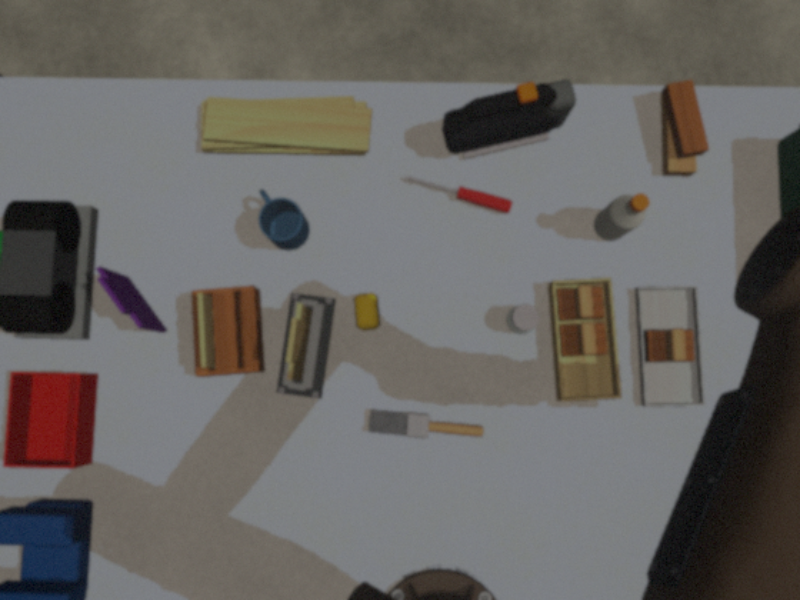

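The panel stands fully down in the cradle, centred at (300,105). All three blocks are in their containers, and the bystanders are where they were in the first top view.

```bash
python3 -c "
from h import *
env.job_done();print(monitor.state()['clock'])"
```

```text
the job is handed in; nothing more can be done
the job is handed in; nothing more can be done
```

The sanding station is ready and the job is handed in; the robot's clock stood at about 101 s of the 210 s allowed.

- **Blocks:** three were on the bench. The one nearest the robot on its right dragged at about 6–8 N, so it bites and went in the tray. The other two dragged at about 1.5–2 N, so they are worn and went in the scrap crate. All three lie flat on their soles.
- **Panel:** I took the taller panel by its tab and lowered it into the cradle. It met the slot floor 1 mm below the height I expected, so it stands fully down. The shorter panel is still in the rack.
- **Last checks:** the final top, wrist and scene pictures show everything in place, the other things on the bench look unmoved, and the arm is clear.
- **Checks that disagreed:** the first coarse drag test on two of the blocks was inconclusive, and on one the force came out with the wrong sign. I repeated it in 1 mm steps on all three. The two worn blocks then read slightly above the stated 0.9–1.4 N, probably because the gripper pressed down on them a little, but still far below the biting range.

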